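# Set spring dividers to a damper plate's hole spacing and hold them

### The job

The spacing of the two small holes in the damper mounting plate has to be carried over to a duct collar. Pick up the spring dividers, bring them level to just above the plate (clear of it, by no more than a finger's breadth), and squeeze the legs until the two points stand right over the centres of the two small holes, 36 mm apart. Hold that gap steady there for a couple of seconds and finish still holding it, so that a workmate can run the nut up; leave the plate and the other pieces where they lie.

Things in the scene. Friction and masses are not known exactly. Their poses are not given: they have to be found in the camera images.
- dividers_flats (a point): Middle of the knurled finger flats of the steel spring dividers (like big sprung tweezers, 230 mm long, 10 mm thick, 0.13 kg, lying flat): the place to pinch, across y. On the centre line, half-way up. x runs forward to the points (75 mm ahead), y to the left leg, z up. Each flat is 46 mm long (x -22 to 24). Over their outsides: 55 mm left alone, 41 mm and parallel with points 36 mm apart
- dividers_bow (a point): Centre of the dividers' round spring bow (38 mm across) at the back end, on the centre line, half-way up, 119 mm behind dividers_flats. The pivot of both legs is 19 mm ahead of it. An adjusting screw crosses the legs 73 mm ahead of it; its backed-off 10 mm nut on the right (-y) side reaches 34 mm from the centre line
- point_left (a point): Tip of the left (+y) leg, half-way up the tool (its underside is 5 mm lower). The bow springs the legs apart; both move alike. Left alone the points are 60 mm apart; 1 mm less over the flats brings them about 1.75 mm closer. The flats need about 6 N to start moving, about 14 N with the points 36 mm apart
- point_right (a point): Tip of the right (-y) leg of the dividers, half-way up the tool
- plate_hole0 (a point): Centre of one small through hole (6 mm) at the top face of the damper mounting plate, a loose flat galvanised plate 70 x 110 x 5 mm lying on the bench. The big 16 mm shaft hole is in the plate's middle; the small holes lie 18 mm to either side of it along the plate's long centre line. z is up, y along the long side
- plate_hole1 (a point): Centre of the other small hole at the plate's top face, 36 mm from plate_hole0. Either point of the dividers may be over either hole
- plate: The damper mounting plate; origin at the centre of its underside, x across (70 mm), y along (110 mm), z up (5 mm thick)
- collar: Bystander: galvanised duct collar standing on end, 100 mm across, 75 mm tall; origin at the centre of its underside
- end_cap: Bystander: galvanised duct end cap, open side up, 88 mm across, 34 mm tall; origin at the centre of its underside
- carton: Bystander: closed cardboard carton 110 x 80 x 60 mm; origin at the centre of its underside
There are look-alikes about, which are no part of the job. There is more than one size of the plate; the job needs the middle-sized.

How it is judged:
By the outcome, as a careful person would: the job done as asked, in the order asked, and still so for the second after the job is handed in, while the arm keeps its last pose, push and grip.
It also fails if it takes over 38 s, if anything falls off the work surface, if the arm or the gripper's body presses on something with over 40 N, if the wrist force passes 120 N, or if a joint passes its speed limit or range.

### The arm

A 7-joint arm with a two-finger parallel gripper is mounted at the origin on the work surface. World frame = base frame: x ahead of the robot, y to its left, z up, the work surface at z = 0. Lengths are in m, angles in rad, forces in N, time in s.
With the tool pointing down it reaches from about 0.425 to 1.025 m from the base axis. Payload 9.4 kg.
Tool frame: the origin (TCP) lies midway between the tips of the shut fingers; the grasp point (between the pads) lies 19 mm behind it; x points along the fingers, z is the direction in which the jaws open and shut, and the axes are right-handed (so a half turn about x gives the same grasp; the last joint's range is limited). The gripper opens to 93 mm and grips with 3 to 60 N. Pads are 15 mm wide; open, the fingers measure 128 mm over their backs; the gripper's body (75 mm by 188 mm) begins 65 mm behind the grasp point.
Start: joints at [-1.383, 0.599, -0.003, 1.599, 0.002, 0.943, -0.08], TCP at [0.19, 0.7, 0.219] pointing down, gripper open.
Joint ranges: [-2.57, 2.57], [-0.35, 1.97], [-1.29, 1.29], [0.11, 2.56], [-1.05, 4.19], [0.11, 1.86], [-2.63, 2.63]. Speed limits (rad/s): [2.22, 2.22, 3.01, 3.01, 3.14, 3.14, 3.14].

### API

Orientations are given as a rotation vector (axis times angle).
In Python, from cell import r, open_jaws, close, planner, status, imaging gives the robot as it stands. Calls block until the motion is done:
- r.goto(position, orientation): joint-space move of the TCP to a pose.
- r.line_to(position, speed=0.15, ori=None): straight line of the TCP; ori=None keeps the orientation; speed is the mean speed in m/s.
- r.move_joints(angles): joint-space move.
- open_jaws() and close(squeeze=None): open the fingers fully, or close them until they stop; squeeze is the grip in N (None keeps the last).
- r.dwell(seconds).
- planner.inverse_kinematics(position, orientation): joint angles nearest the present ones, or None.
- status.state(): the state.
- imaging.read_camera(name): name is "scene" or "side" or "wrist"; returns (picture, depth): 420x560x3 uint8, red, green, blue; 420x560 float32, m along the optical axis (not along the pixel's ray), 0 where there is no reading.
- imaging.calibration(name): a dict with "fx", "fy", "cx", "cy" (pixels), "rvec" (rotation vector, rad) and "tvec" (3), from world to camera coordinates, as OpenCV has them. Camera axes: x right, y down, z forward; pixel columns grow to the right and rows downward; lengths in m; the calibration is good to about 2 mm. A picture is of the moment at which its call begins: read the wrist's pose just before it. calibration takes no time and is no camera call; for the wrist camera it gives the pose at the moment of the call.
A pose or a line that the arm cannot do raises r.Unreachable and nothing moves.
- r.finish_job(): hands the job in, once; it reports no verdict.
The state is a dict: "clock": time; "q": joint angles; "qvel": joint speeds; "joint_efforts": joint torques, N m; "ee_pos": TCP position; "ee_rot": TCP orientation; "force": force on the tool from outside, world axes, zero at the start; "wrist_torque": the same for the moment, N m; "width": finger opening in m.
Only numpy, scipy, OpenCV 4.12 (cv2) and the standard library are available. Lean on these libraries where they do the work, as an engineer would, in place of code of your own. Each camera call takes 0.05 s, during which the arm holds its last target.

## Working session

There is one attempt and no reset: what is moved stays moved. The work goes in short steps, each a Python script; the robot and the scene stay as the last script left them, time stands still between calls to the robot, and variables do not carry over. Pictures are saved under pics/ and viewed, and the job is handed in when it is done.

```bash
ls; mkdir -p pics; cat > h.py <<'E'
import numpy as np,cv2
from cell import r,open_jaws,close,planner,status,imaging
def snap(n,f):
    c=imaging.calibration(n);p,d=imaging.read_camera(n)
    cv2.imwrite(f'pics/{f}.png',p[:,:,::-1]);np.savez(f'pics/{f}.npz',p=p,d=d,**{k:np.array(v) for k,v in c.items()})
def crop(f,x0,y0,x1,y1,s):
    p=cv2.imread(f'pics/{f}.png')[y0:y1,x0:x1]
    cv2.imwrite(f'pics/{f}_c{x0}_{y0}.png',cv2.resize(p,None,fx=s,fy=s,interpolation=cv2.INTER_CUBIC))
def ray(f,u,v,z):
    c=np.load(f'pics/{f}.npz');R=cv2.Rodrigues(c['rvec'])[0];t=c['tvec'].ravel()
    o=-R.T@t;w=R.T@np.array([(u-c['cx'])/c['fx'],(v-c['cy'])/c['fy'],1]);return o+w*(z-o[2])/w[2]
def dep(f,u,v):
    c=np.load(f'pics/{f}.npz');R=cv2.Rodrigues(c['rvec'])[0];t=c['tvec'].ravel();d=c['d'][int(round(v)),int(round(u))]
    return R.T@(d*np.array([(u-c['cx'])/c['fx'],(v-c['cy'])/c['fy'],1])-t)
E
python3 - <<'E'
from h import *
for n in("scene","side","wrist"):snap(n,n+'0')
s=status.state();print(s)
E
```

```text
pics
{'clock': 0.15, 'q': array([-1.38267014,  0.59994676, -0.00254143,  1.59990496,  0.00181114,
        0.94290544, -0.07979542]), 'qvel': array([-1.70080675e-03, -3.96653214e-03,  8.20337139e-05, -2.37311597e-03,
        2.68595196e-04, -2.92078027e-04, -7.54105169e-04]), 'joint_efforts': array([ 3.33163603e-03, -7.65585423e+01,  1.49933148e+00, -2.52565938e+01,
       -5.22452476e-02,  1.48331624e-02,  8.83033363e-05]), 'ee_pos': array([0.18968279, 0.69938698, 0.21796918]), 'ee_rot': array([-1.01277133,  1.32375295,  1.01143956]), 'force': array([ 0.67505423, -0.3638602 ,  0.42446477]), 'wrist_torque': array([ 0.00814068,  0.04155637, -0.02189741]), 'width': 0.09303965565035638}
```

View pics/scene0.png

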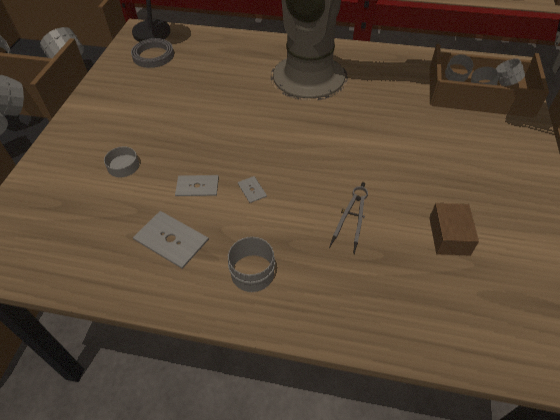

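View pics/side0.png

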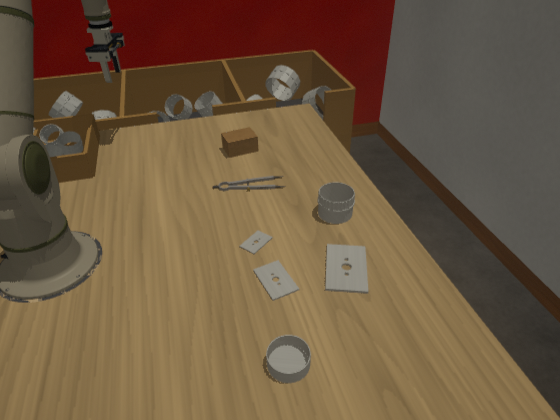

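View pics/wrist0.png

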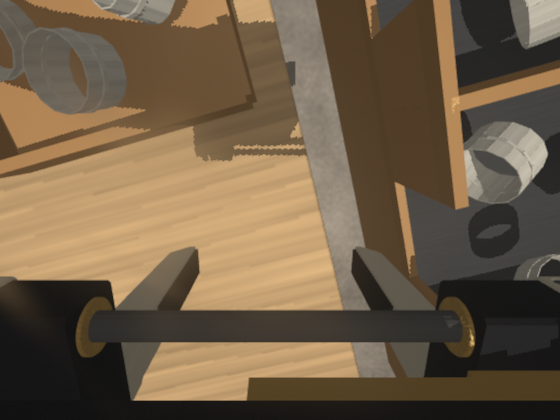

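Candidates for the plate in scene0: small at (252,189), middle-sized at (197,185), large at (171,239). I see only one pair of dividers, with the bow at (360,193) and points at (332,246) and (355,251). I'll check the sizes and look at the crops.

```bash
python3 - <<'E'
from h import *
crop('scene0',165,165,275,215,7)
crop('scene0',310,170,390,260,6)
crop('side0',205,165,295,200,8)
crop('side0',230,220,380,310,5)
E
```

```text
(no output)
```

View pics/scene0_c165_165.png

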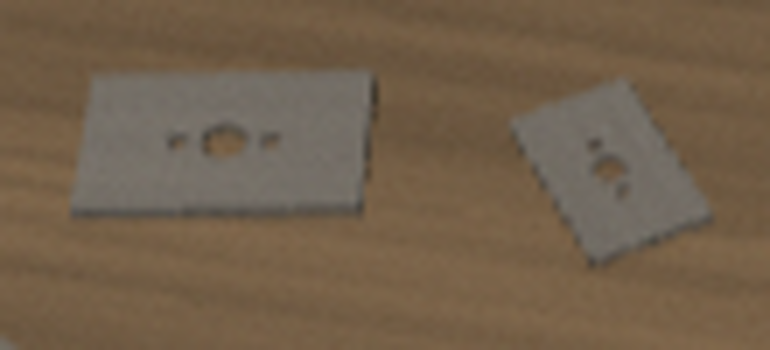

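View pics/scene0_c310_170.png

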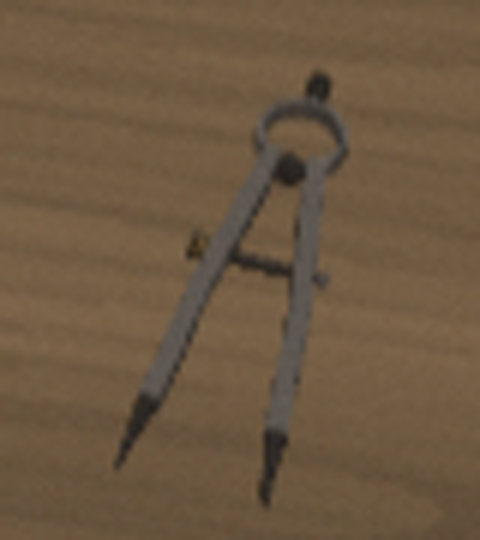

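View pics/side0_c205_165.png

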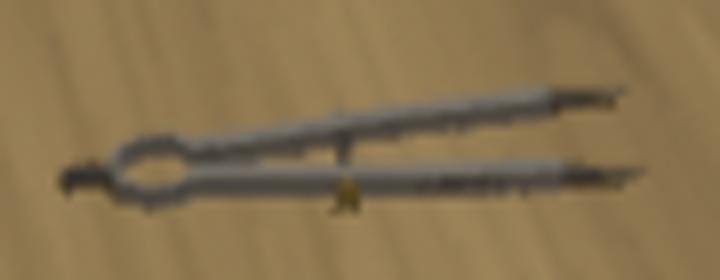

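View pics/side0_c230_220.png

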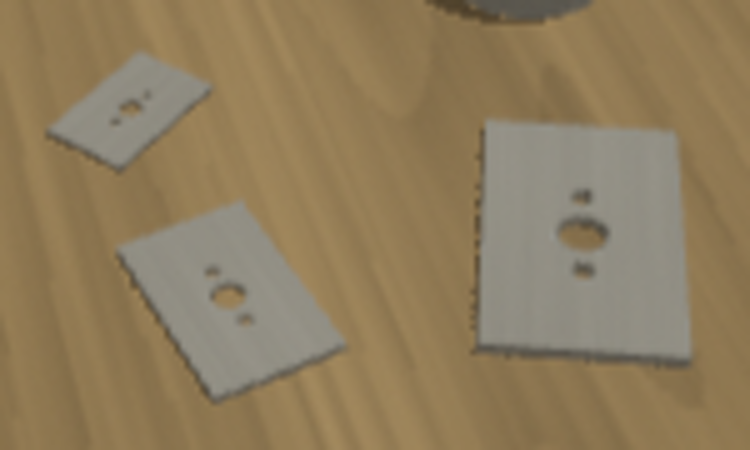

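```bash
python3 - <<'E'
from h import *
S=lambda u,v,z:ray('scene0',u,v,z)
print('plate h',S(165+178/7,165+141/7,.005),S(165+270/7,165+140/7,.005),'big',S(165+225/7,165+141/7,.005))
print('corners',[S(165+u/7,165+v/7,.005).round(4)[:2] for u,v in((92,76),(372,72),(360,208),(73,211))])
print('small', S(165+595/7,165+145/7,.003),S(165+622/7,165+190/7,.003))
print('div tips',S(310+118/6,170+467/6,.005),S(310+265/6,170+505/6,.005),'pivot',S(310+290/6,170+170/6,.010),'bow',S(310+302/6,170+142/6,.01))
T=lambda u,v,z:ray('side0',u,v,z)
print('side holes',T(230+212/5,220+271/5,.005),T(230+245/5,220+320/5,.005),'big',T(230+228/5,220+295/5,.005))
print('side tips',T(205+622/8,165+93/8,.005),T(205+640/8,165+172/8,.005))
print('corners',[T(230+u/5,220+v/5,.005).round(4)[:2] for u,v in((118,247),(242,203),(346,346),(214,398))])
for p in((252,265),(122,160),(455,215)):print(dep('scene0',*p))
for n in('scene0','side0'):
  c=np.load(f'pics/{n}.npz');R=cv2.Rodrigues(c['rvec'])[0];print(n,-R.T@c['tvec'].ravel())
c=np.load('pics/wrist0.npz');R=cv2.Rodrigues(c['rvec'])[0];s=status.state();Re=cv2.Rodrigues(s['ee_rot'])[0]
print('cam in tool',Re.T@(-R.T@c['tvec'].ravel()-s['ee_pos']));print(Re.T@R.T,Re,c['fx'],c['fy'],c['cx'],c['cy'])
E
```

```text
plate h [ 0.5511163  -0.23270831  0.005     ] [ 0.54394627 -0.19819046  0.005     ] big [ 0.54770306 -0.21499092  0.005     ]
corners [array([ 0.5251, -0.2764]), array([ 0.5024, -0.1696]), array([ 0.5703, -0.1548]), array([ 0.5923, -0.2606])]
small [ 0.52118873 -0.07598216  0.003     ] [ 0.54131149 -0.06065623  0.003     ]
div tips [0.67945557 0.15783558 0.005     ] [0.68614662 0.21669881 0.005     ] pivot [0.51651854 0.21061108 0.01      ] bow [0.49968752 0.21427155 0.01      ]
side holes [ 0.53956564 -0.20165388  0.005     ] [ 0.54670302 -0.23735569  0.005     ] big [ 0.54302954 -0.21933901  0.005     ]
side tips [0.68078961 0.21229131 0.005     ] [0.67240044 0.15555711 0.005     ]
corners [array([ 0.4987, -0.1727]), array([ 0.5661, -0.1598]), array([ 0.5882, -0.2666]), array([ 0.5204, -0.28  ])]
[ 0.75775495 -0.01444339 -0.00205613]
[ 0.49160845 -0.45673659 -0.00123101]
[0.56791026 0.43525609 0.05993699]
scene0 [1.30062185 0.16427535 0.91657606]
side0 [ 0.37457258 -0.92880366  0.77495704]
cam in tool [-1.65902691e-01  7.77395623e-02 -3.40140563e-05]
[[ 3.40024792e-04 -2.79567000e-01  9.60126126e-01]
 [ 7.47744743e-04 -9.60125842e-01 -2.79567182e-01]
 [ 9.99999663e-01  8.12989036e-04 -1.17421835e-04]] [[-1.84684338e-04 -9.65155767e-01  2.61675967e-01]
 [-1.14786867e-03  2.61676004e-01  9.65155092e-01]
 [-9.99999324e-01 -1.22120614e-04 -1.15619952e-03]] 298.4277480615456 298.4277480615456 274.92940971547574 213.93424466277528
```

The middle plate at (197,185) measures about 110 x 70 mm with holes 36 mm apart, so it's the right one. The two cameras disagree by about 5 mm, so I'll refine with the wrist camera. Next I'll hover over the dividers with the wrist camera on the points' side.

```bash
cat >> h.py <<'E'
def ori(a):
    c,s=np.cos(a),np.sin(a);R=np.array([[0,c,s],[0,s,-c],[-1,0,0.]]);return cv2.Rodrigues(R)[0].ravel()
E
python3 - <<'E'
from h import *
a=np.arctan2(-.025,.163)
q=planner.inverse_kinematics([.612,.195,.14],ori(a));print(q)
print(planner.inverse_kinematics([.472,-.232,.04],ori(np.radians(11.4))))
r.goto([.612,.195,.14],ori(a))
snap('wrist','w1');s=status.state();print(s['clock'],s['ee_pos'],s['q'])
E
```

```text
[-0.83924922  0.69773863  0.71599492  1.8949256  -0.63527515  0.79044267
 -1.49575497]
[ 0.20693246  0.65774025  0.20828484  2.19793683 -0.41133591  0.3216806
 -0.60678891]
2.5583 [0.61176114 0.1961255  0.13990046] [-0.84018141  0.69775269  0.71507952  1.89460218 -0.6352311   0.79054294
 -1.49548169]
```

View pics/w1.png

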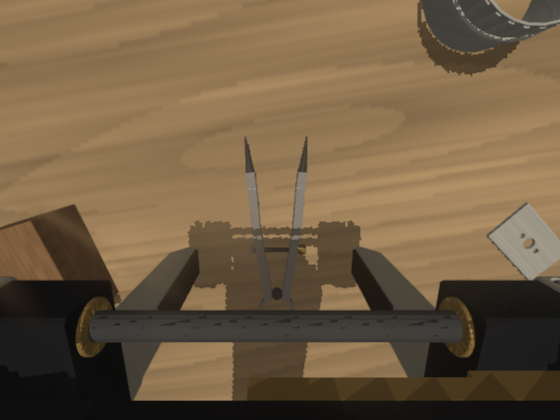

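```bash
python3 - <<'E'
from h import *
crop('w1',225,120,335,310,4)
W=lambda u,v,z:ray('w1',u,v,z)
tl,tr,p=W(246,138,.005),W(306,138,.005),W(276.5,294,.010)
m=(tl+tr)/2;d=m-p;L=np.hypot(*d[:2])
print(tl,tr,np.linalg.norm(tl-tr),p,m,L,np.degrees(np.arctan2(d[1],d[0])))
print('flats',m-75e-3*d/L)
print([dep('w1',*x).round(4) for x in((258,220),(297,212),(529,240))])
E
```

```text
[0.68279735 0.21404983 0.005     ] [0.67407277 0.15604181 0.005     ] 0.05866046037316466 [0.51095574 0.20951415 0.01      ] [0.67843506 0.18504582 0.005     ] 0.16925726211807665 -8.311970331426165
flats [0.60422289 0.19588804 0.00721556]
[array([0.5999, 0.2157, 0.0105]), array([0.6022, 0.1746, 0.0097]), array([ 5.301e-01, -7.270e-02,  3.000e-04])]
```

View pics/w1_c225_120.png

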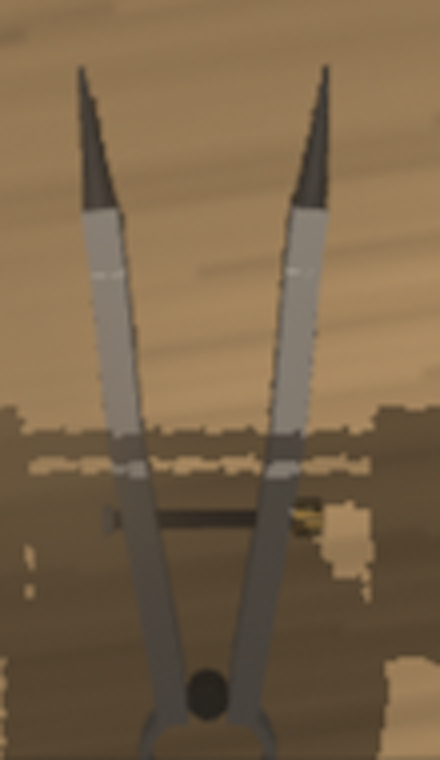

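```bash
python3 - <<'E'
from h import *
W=lambda u,v,z:ray('w1',u,v,z)
t=(W(245,136.5,.005)+W(306.5,136.5,.005))/2
f=(W(252,188.3,.01)+W(300,188.3,.01))/2;b=(W(257,237,.01)+W(296,237,.01))/2
print(t,f,b,np.linalg.norm((t-f)[:2]),np.linalg.norm((f-b)[:2]))
a=np.arctan2(*(t-b)[1::-1]);print(np.degrees(a))
d=np.array([np.cos(a),np.sin(a),0]);g=t-.0765*d;print(g)
o=ori(a);np.save('a.npy',a)
r.line_to([g[0],g[1],.003],speed=.12,ori=o)
s=status.state();print(s['clock'],s['ee_pos'],s['force'])
close(10);s=status.state();print(s['clock'],s['width'],s['force'],s['ee_pos'])
snap('wrist','w2')
E
```

```text
[0.6798759  0.18507741 0.005     ] [0.63000763 0.19229592 0.01      ] [0.57823169 0.19949648 0.01      ] 0.05038800791486728 0.05227423964369489
-8.074005868379677
[0.60413421 0.19582199 0.005     ]
3.85 [0.60460248 0.19587881 0.00366889] [-0.41094981  0.12281256  0.56588447]
4.6417 0.04734245156951716 [-0.04147529  0.34763604  0.05739975] [0.60428035 0.19584551 0.00304928]
```

View pics/w2.png

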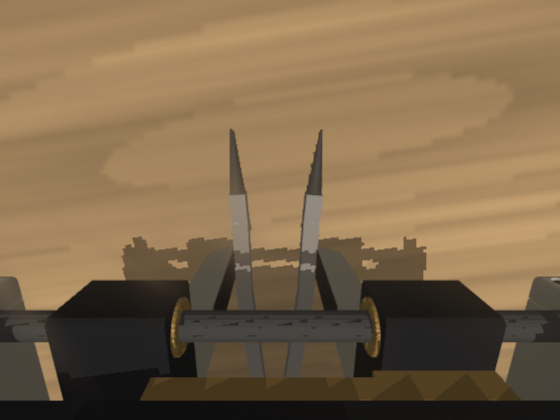

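Gripped symmetrically, with the tips at (232,130) and (321,130). I'll lift and check that the dividers stay level.

```bash
python3 - <<'E'
from h import *
print(ray('w2',232,130,.005),ray('w2',321,130,.005))
s=status.state();p=s['ee_pos'];r.line_to([p[0],p[1],.09],speed=.1)
s=status.state();print(s['clock'],s['width'],s['force'],s['wrist_torque'],s['ee_pos'])
snap('wrist','w3');snap('side','s3')
crop('w3',200,100,360,300,3);crop('side0',205,165,295,200,1);crop('s3',180,120,320,210,5)
E
```

```text
[0.68301962 0.20760037 0.005     ] [0.67643608 0.16095295 0.005     ]
5.7083 0.04695531223482417 [ 0.21940275  0.61338408 -1.74192703] [0.05341448 0.11596612 0.0041642 ] [0.60398538 0.19588744 0.08951043]
```

View pics/w3.png

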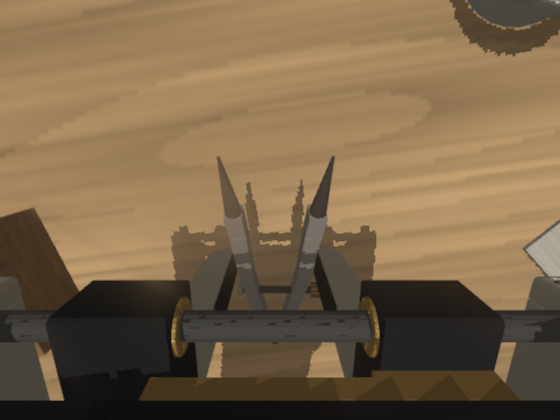

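View pics/s3_c180_120.png

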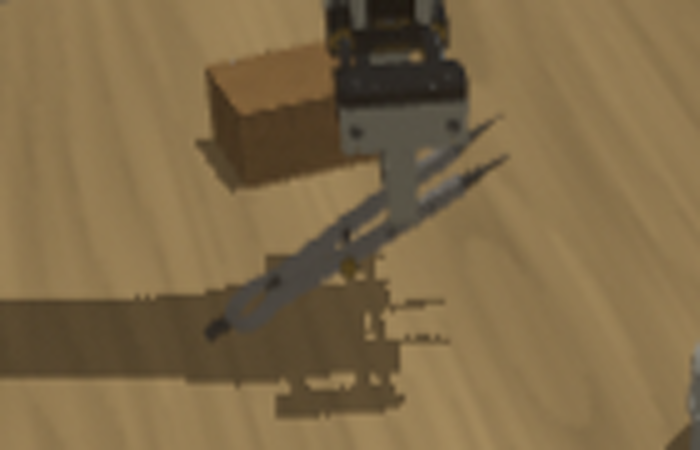

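The dividers pitched in the grip, with the points up and the bow drooping about 30°. I'll set them back down so the bench levels them, then regrip further back on the flats with more force, where the pads meet them nearly parallel.

```bash
python3 - <<'E'
from h import *
p=status.state()['ee_pos'];r.line_to([p[0],p[1],.002],speed=.08)
s=status.state();print(s['clock'],s['width'],s['force'],s['wrist_torque'],s['ee_pos'])
open_jaws();snap('wrist','w4');s=status.state();print(s['clock'],s['ee_pos'],s['force'])
crop('w4',200,100,360,300,3)
E
```

```text
7.0583 0.04727043280812217 [-0.49499047 -0.10981048  2.0467385 ] [-0.20020011  0.37855832 -0.04598562] [0.60387169 0.19555756 0.00203278]
8.0 [0.60395007 0.19578356 0.00199408] [-0.74120971 -1.26939597  0.0149335 ]
```

View pics/w4_c200_100.png

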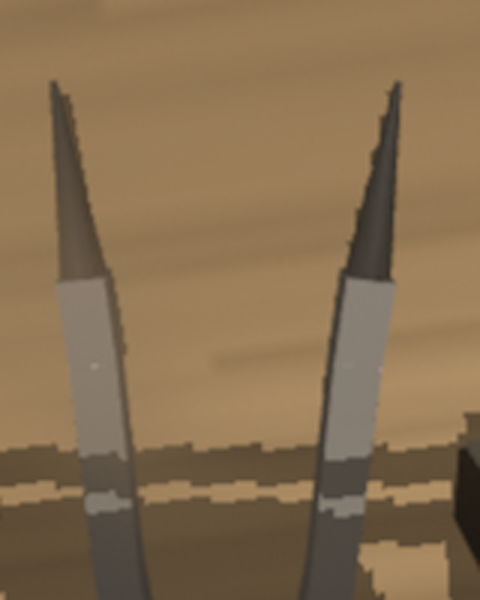

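```bash
python3 - <<'E'
from h import *
a=float(np.load('a.npy'))
tl,tr=ray('w4',217.7,127.3,.005),ray('w4',332.7,127.3,.005);t=(tl+tr)/2
print(tl,tr,np.linalg.norm(tl-tr));n=tl-tr;a2=np.arctan2(-n[0],n[1]);print(np.degrees([a,a2]))
print([dep('w4',*x).round(4) for x in((228,205),(317,205),(234,275))])
a=(a+a2)/2 if abs(a-a2)<.03 else a
d=np.array([np.cos(a),np.sin(a),0]);g=t-.087*d;print(g)
r.line_to([g[0],g[1],.001],speed=.05,ori=ori(a))
close(14);s=status.state();print(s['clock'],s['width'],s['force'],s['ee_pos'])
snap('wrist','w5')
p=s['ee_pos'];r.line_to([p[0],p[1],.025],speed=.04)
s=status.state();print(s['clock'],s['width'],s['force'],s['wrist_torque'],s['ee_pos'])
snap('wrist','w6');snap('side','s6');crop('s6',190,130,310,210,5)
np.save('a.npy',a)
E
```

```text
[0.68507479 0.21456031 0.005     ] [0.6766446  0.15482274 0.005     ] 0.06032947510078921
[-8.07400587 -8.03255956]
[array([0.6439, 0.2161, 0.0094]), array([0.6374, 0.1678, 0.0104]), array([0.6013, 0.2205, 0.0089])]
[0.59471767 0.1968797  0.005     ]
9.1833 0.042656259770367466 [0.9943442  0.1737223  0.39910987] [0.59479188 0.19686202 0.00097299]
9.9833 0.0427371183758159 [-0.69877162 -0.42339456 -1.10548334] [-0.04293131  0.12393224  0.05496526] [0.59468887 0.19699091 0.02500153]
```

View pics/w6.png

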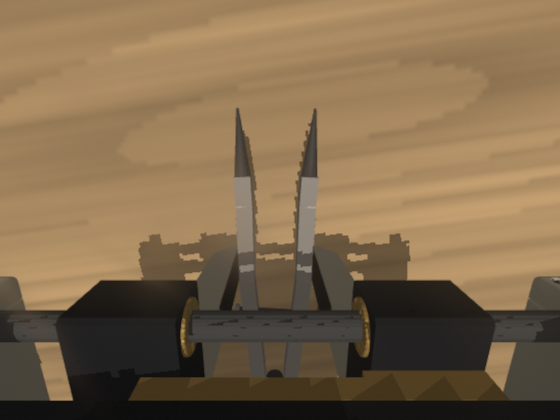

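View pics/s6_c190_130.png

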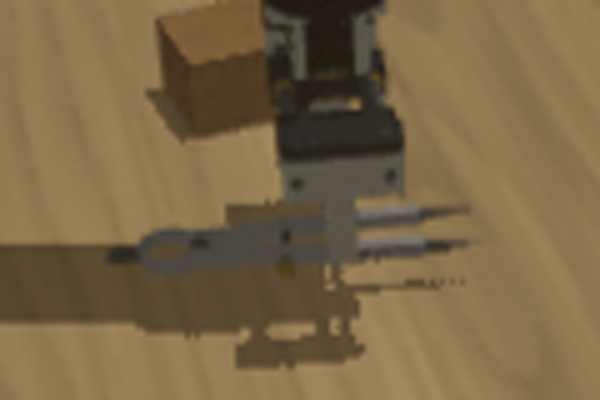

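View pics/w5.png

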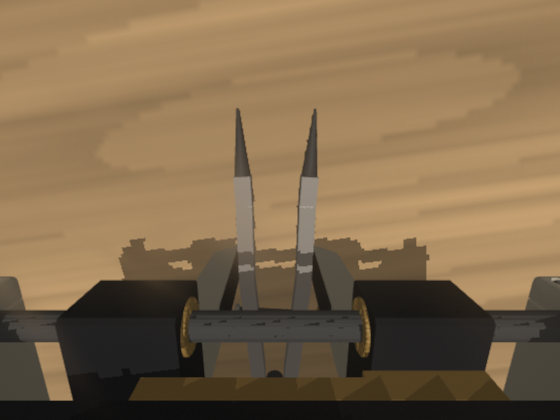

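It's level now and stayed put: the tips are at (237,109) and (316,109) both before and after the lift. I'll raise it over the collar's height and carry it above the plate.

```bash
python3 - <<'E'
from h import *
tl,tr=ray('w5',237.3,108.5,.005),ray('w5',315.7,108.5,.005);t=(tl+tr)/2
a=float(np.load('a.npy'));c,s_=np.cos(a),np.sin(a)
tc=np.array([.59479,.19686]);v=(t[:2]-tc);off=[v@[c,s_],v@[s_,-c]];print(tl,tr,np.linalg.norm(tl-tr),'tip mid in tool y,z',off)
np.save('off.npy',off)
A=np.radians(11.8);d=np.array([np.cos(A),np.sin(A)]);g=np.array([.5453,-.2175])-off[0]*d
p=status.state()['ee_pos'];r.line_to([p[0],p[1],.13],speed=.12)
r.goto([g[0],g[1],.13],ori(A))
s=status.state();print(s['clock'],s['width'],s['ee_pos'],s['force'])
snap('wrist','w7')
crop('w7',190,60,370,240,3)
E
```

```text
[0.68356716 0.20376195 0.005     ] [0.67796366 0.1639555  0.005     ] 0.040198915589661925 tip mid in tool y,z [np.float64(0.08694893956278517), np.float64(0.0008284264949828172)]
12.7667 0.042395588995473424 [ 0.46090116 -0.23443555  0.12983046] [-0.11320333 -0.0340478  -1.42037017]
```

View pics/w7.png

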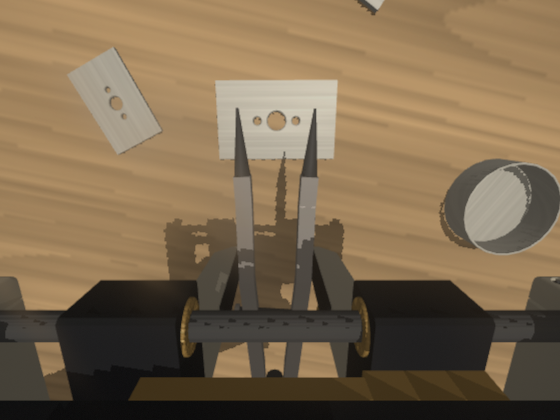

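View pics/w7_c190_60.png

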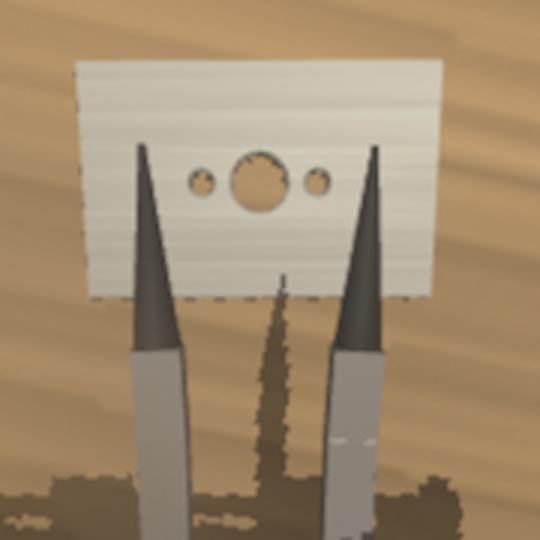

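The holes are at (257.3,120.7) and (295.7,120.7), and the plate is aligned with the tool. The tips haven't moved in the tool frame.

```bash
python3 - <<'E'
from h import *
h0,h1=ray('w7',257.3,120.7,.005),ray('w7',295.7,120.7,.005);m=(h0+h1)/2
n=h0-h1;A=np.arctan2(-n[0],n[1]);print(h0,h1,np.linalg.norm(n),np.degrees(A))
off=np.load('off.npy');c,s_=np.cos(A),np.sin(A)
g=m[:2]-off[0]*np.array([c,s_])-off[1]*np.array([s_,-c]);print(g)
np.save('tgt.npy',[g[0],g[1],A])
r.line_to([g[0],g[1],.05],speed=.1,ori=ori(A))
r.line_to([g[0],g[1],.0135],speed=.05)
s=status.state();print(s['clock'],s['width'],s['ee_pos'],s['force'])
close(15.2);s=status.state();print(s['clock'],s['width'])
snap('wrist','w8');crop('w8',200,60,350,180,5)
E
```

```text
[ 0.53928861 -0.20122506  0.005     ] [ 0.54666462 -0.23618525  0.005     ] 0.03572982978140266 11.913715085119437
[ 0.45772957 -0.23584417]
14.65 0.04271081702132792 [ 0.4577328  -0.23597574  0.01354204] [ 0.15075179  0.7704131  -2.04821114]
14.8667 0.04117655600220731
```

View pics/w8_c200_60.png

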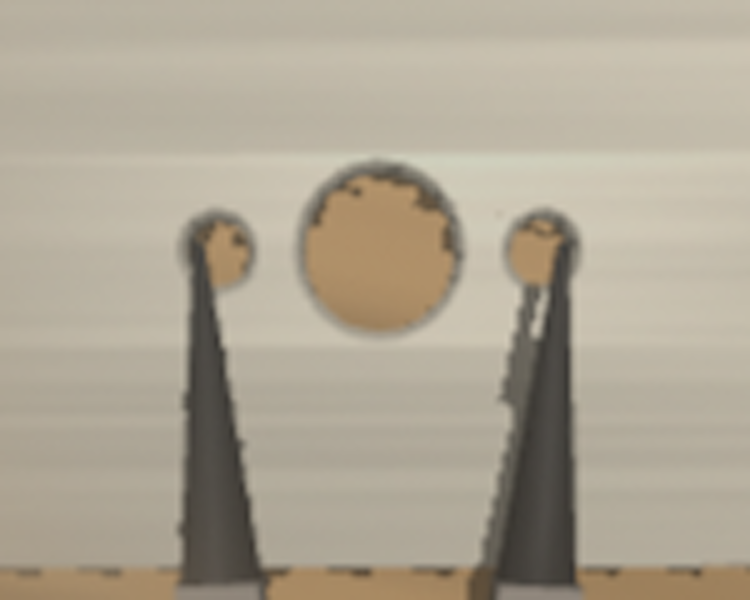

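```bash
python3 - <<'E'
from h import *
W=lambda u,v,z:ray('w8',200+u/5,60+v/5,z)
h0,h1=W(218,250,.005),W(542,249,.005);t0,t1=W(197,237,.0175),W(566,238,.0175)
print(h0,h1,np.linalg.norm(h0-h1));print(t0,t1,np.linalg.norm(t0-t1))
A=np.load('tgt.npy')[2];c,s=np.cos(A),np.sin(A)
for e in(t0-h0,t1-h1,(t0+t1-h0-h1)/2):print('fwd',e[:2]@[c,s]*1e3,'toolz',e[:2]@[s,-c]*1e3)
x=W(380,250,.005);print(status.state()['width'])
E
```

```text
[ 0.53933444 -0.20095624  0.005     ] [ 0.54687762 -0.23604777  0.005     ] 0.03589310774413671
[ 0.53974038 -0.19996685  0.0175    ] [ 0.54749736 -0.23703919  0.0175    ] 0.0378751806329384
fwd 0.6014402904373679 toolz -0.884279196317234
fwd 0.4017268187643951 toolz 1.0980002147979175
fwd 0.5015835546009357 toolz 0.10686050924035324
0.04121519584792615
```

```bash
python3 - <<'E'
from h import *
p=cv2.imread('pics/w8.png')
a=p[92:142,228:258];b=p[92:142,298:328]
im=np.hstack([cv2.resize(x,None,fx=12,fy=12,interpolation=cv2.INTER_NEAREST) for x in(a,b)])
cv2.imwrite('pics/w8tips.png',im)
for u,v in((241,150),(309,150),(242,165),(310,165),(240,120),(313,120),(239.4,112),(313,112),(240,200),(310,200)):
  print((u,v),dep('w8',u,v).round(4))
E
```

```text
(241, 150) [ 0.5191 -0.2049  0.021 ]
(309, 150) [ 0.5265 -0.2395  0.0213]
(242, 165) [ 0.5119 -0.2069  0.0229]
(310, 165) [ 0.5191 -0.2419  0.0212]
(240, 120) [ 0.5337 -0.2015  0.0191]
(313, 120) [ 0.5415 -0.2382  0.0189]
(239.4, 112) [ 0.5375 -0.2007  0.0205]
(313, 112) [ 0.5463 -0.2389  0.0042]
(240, 200) [ 0.4932 -0.2092  0.0232]
(310, 200) [ 0.5013 -0.2459  0.0246]
```

View pics/w8tips.png

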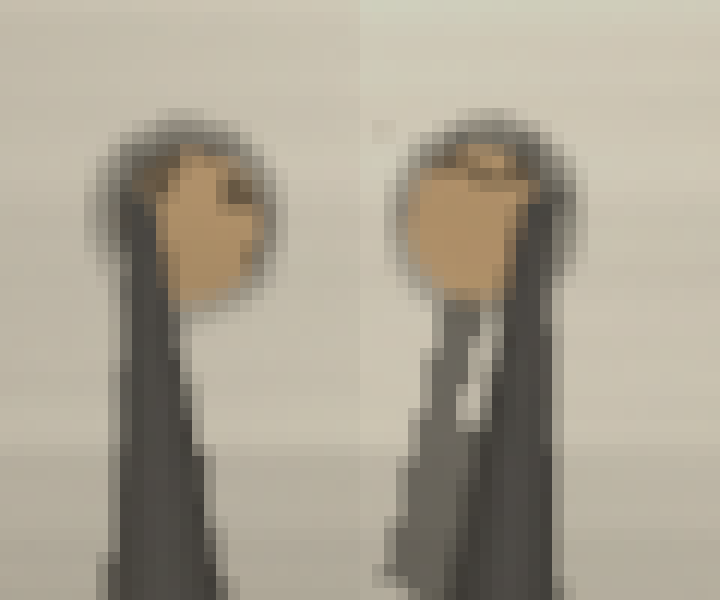

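```bash
python3 - <<'E'
from h import *
p=cv2.imread('pics/w8.png')
im=cv2.resize(p[170:290,215:335],None,fx=6,fy=6,interpolation=cv2.INTER_CUBIC)[:600]
cv2.imwrite('pics/w8legs.png',im)
E
```

```text
(no output)
```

View pics/w8legs.png

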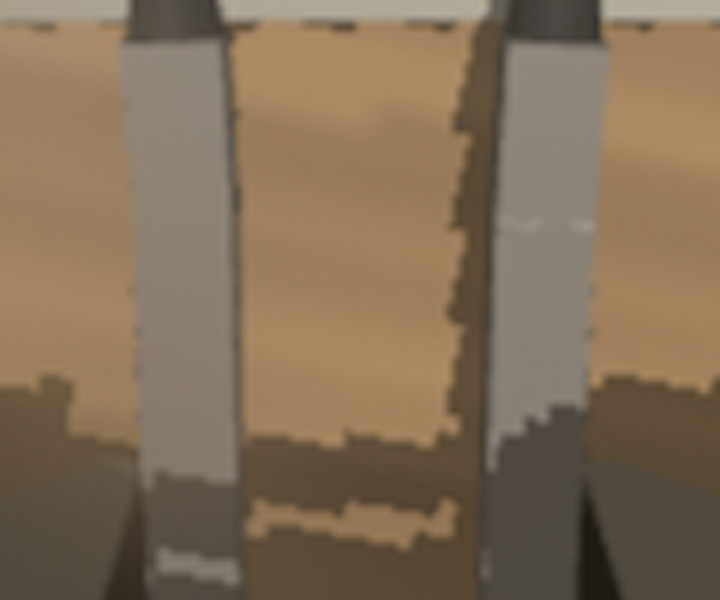

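```bash
python3 - <<'E'
from h import *
A=np.load('tgt.npy')[2];c,s=np.cos(A),np.sin(A)
for v,l,rr in((45,123,608),(222,131,597),(300,135,592),(440,140,584)):
  P=[ray('w8',215+u/6-.4,170+v/6-.4,.0225) for u in(l,rr)]
  print(v,(np.mean(P,0)[:2]-np.load('tgt.npy')[:2])@[c,s]*1e3,np.linalg.norm(P[0]-P[1])*1e3)
E
```

```text
45 52.51693886310069 42.83346604713172
222 36.355261611841726 42.32760999799302
300 28.93722247794645 42.03774509909043
440 15.138717588420542 41.79542889567895
```

```bash
python3 - <<'E'
from h import *
for v,l,rr in((285,57,395),(360,66,383),(440,76,373),(500,83,366)):
  P=[ray('w4',200+u/3-.3,100+v/3-.3,.010) for u in(l,rr)]
  print(v,np.mean(P,0)[0]*1e3,np.linalg.norm(P[0]-P[1])*1e3)
snap('wrist','w9')
for f in('w5','w6','w7','w8','w9'):
  p=np.load(f'pics/{f}.npz')['p'].astype(float);print(f)
p=cv2.imread('pics/w9.png')
a=p[92:142,228:258];b=p[92:142,298:328]
cv2.imwrite('pics/w9tips.png',np.hstack([cv2.resize(x,None,fx=12,fy=12,interpolation=cv2.INTER_NEAREST) for x in(a,b)]))
snap('side','s9');crop('s9',215,235,335,315,6)
snap('scene','c9');crop('c9',150,140,250,210,7)
print(status.state()['clock'],status.state()['width'])
E
```

```text
285 646.1815740013568 60.98275233914053
360 632.1884520966206 58.5937019691453
440 616.4447715403927 56.368565670689584
500 604.071714081401 54.813504534268965
w5
w6
w7
w8
w9
15.0667 0.04098513504728066
```

View pics/s9_c215_235.png

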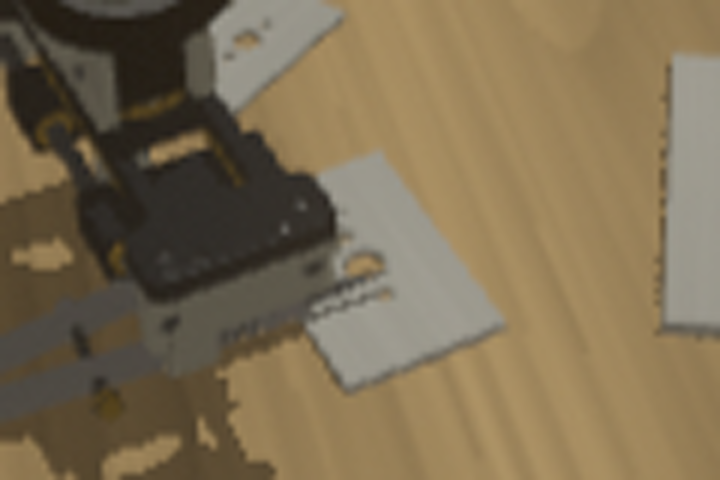

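View pics/c9_c150_140.png

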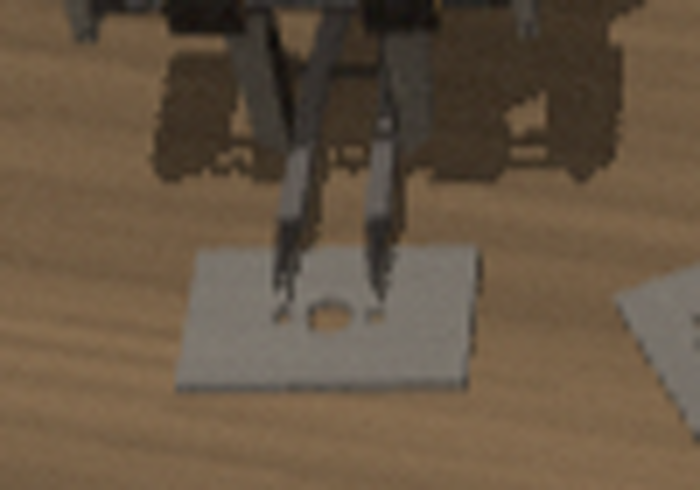

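View pics/w9tips.png

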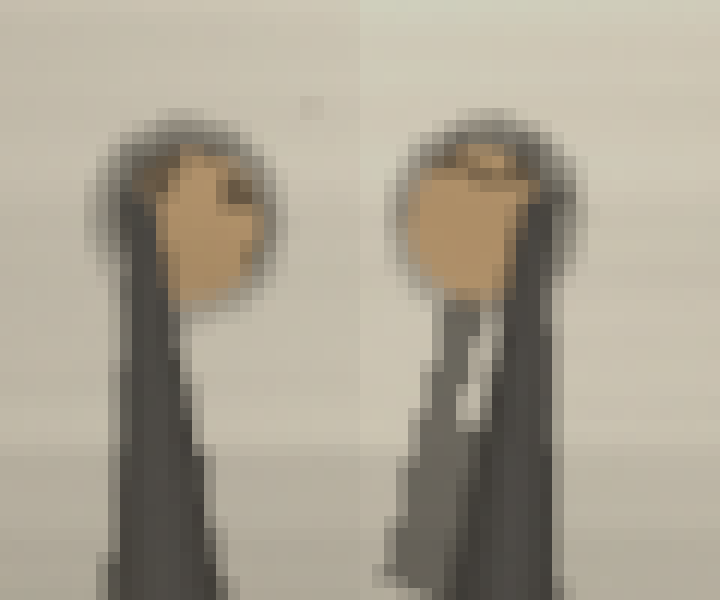

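The tips read about 37.5 mm apart, about 0.75 mm wide on each side, with the middle 0.1 mm off and 0.4 mm too far forward. I'll squeeze a little more and draw back 0.4 mm.

```bash
python3 - <<'E'
from h import *
close(15.8)
t=np.load('tgt.npy');A=t[2];p=status.state()['ee_pos']
r.line_to([t[0]-.0004*np.cos(A),t[1]-.0004*np.sin(A),.0135],speed=.01)
r.dwell(.2)
s=status.state();print(s['clock'],s['width'],p,s['ee_pos'])
snap('wrist','w10')
p=cv2.imread('pics/w10.png')
a=p[92:142,228:258];b=p[92:142,298:328]
cv2.imwrite('pics/w10tips.png',np.hstack([cv2.resize(x,None,fx=12,fy=12,interpolation=cv2.INTER_NEAREST) for x in(a,b)]))
E
```

```text
15.7333 0.04061735883896127 [ 0.45777239 -0.23584552  0.01353613] [ 0.45731544 -0.23593547  0.01348665]
```

View pics/w10tips.png

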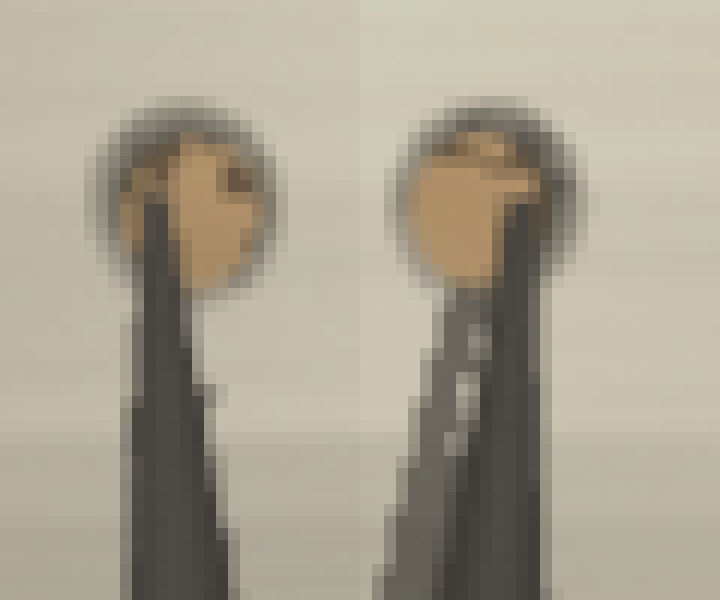

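```bash
python3 - <<'E'
from h import *
W=lambda u,v,z:ray('w10',u,v,z)
L=lambda x,y:(228+x/12-.5,92+y/12-.5); R=lambda x,y:(298+(x-360)/12-.5,92+y/12-.5)
h0,h1=W(*L(188,198),.005),W(*R(487,198),.005);t0,t1=W(*L(157,197),.0175),W(*R(523,197),.0175)
print(np.linalg.norm(h0-h1),np.linalg.norm(t0-t1))
A=np.load('tgt.npy')[2];c,s=np.cos(A),np.sin(A)
for e in(t0-h0,t1-h1):print('fwd',e[:2]@[c,s]*1e3,'toolz',e[:2]@[s,-c]*1e3)
E
```

```text
0.03583572496418792 0.03612764436334643
fwd -0.6890148111625138 toolz -0.06916143893563101
fwd -0.6887991561715465 toolz 0.2227578805732128
```

The gap is now 36.1 mm. With the finer reading, the 0.4 mm draw-back turns out to have been unneeded, so I'll undo it, hold and recheck.

```bash
python3 - <<'E'
from h import *
t=np.load('tgt.npy');A=t[2]
r.line_to([t[0]+.0001*np.cos(A),t[1]+.0001*np.sin(A),.0135],speed=.01)
r.dwell(2.5)
s=status.state();print(s['clock'],s['width'],s['ee_pos'],s['force'])
snap('wrist','w11')
p=cv2.imread('pics/w11.png')
a=p[92:142,228:258];b=p[92:142,298:328]
cv2.imwrite('pics/w11tips.png',np.hstack([cv2.resize(x,None,fx=12,fy=12,interpolation=cv2.INTER_NEAREST) for x in(a,b)]))
for u,v in((242,165),(310,165),(245,195),(306,195),(248,240),(305,240)):print(dep('w11',u,v).round(4))
E
```

```text
18.5333 0.04062063743793444 [ 0.45780304 -0.23584102  0.01349086] [ 0.33164476  0.58190705 -1.48180443]
[ 0.5117 -0.2069  0.0222]
[ 0.5191 -0.2418  0.0219]
[ 0.4963 -0.2113  0.0226]
[ 0.5033 -0.2433  0.0235]
[ 0.471  -0.2176  0.022 ]
[ 0.478  -0.2489  0.0231]
```

View pics/w11tips.png

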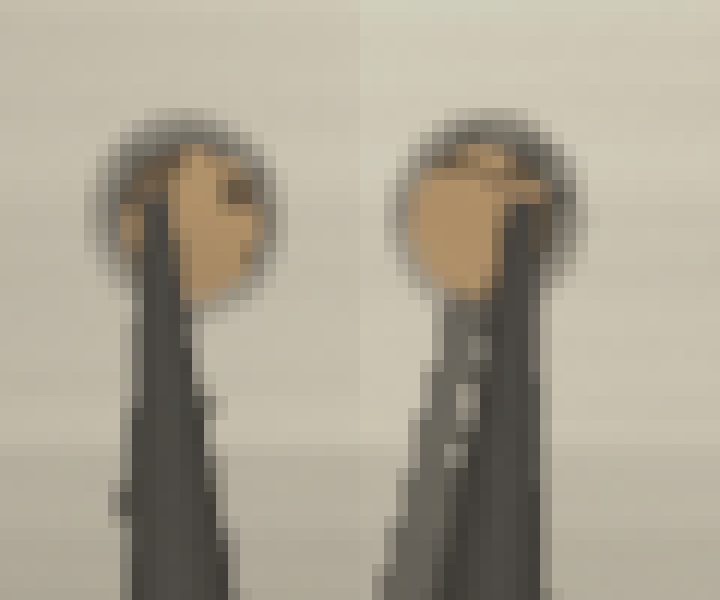

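View pics/w11.png

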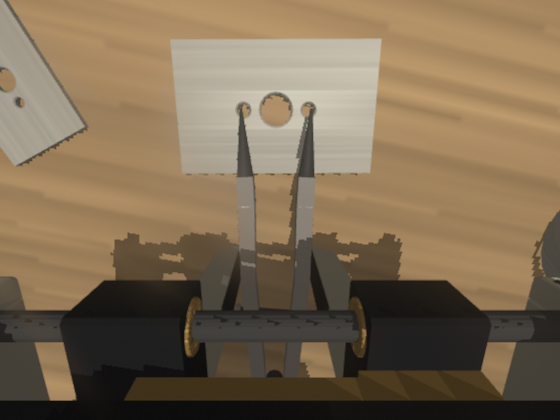

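The gap is steady: the tips sit at about (240.6,108) and (311,108), over the holes once parallax is allowed for. The top face reads about 22–23 mm high all along, so it's level. I'll hand it in.

```bash
python3 - <<'E'
from h import *
r.finish_job();print(status.state()['clock'])
E
```

```text
the job is handed in; nothing more can be done
the job is handed in; nothing more can be done
```

I handed the job in at about 18.6 s, with the gripper holding the dividers level over the middle-sized plate and the points over the two small holes.

**What I did**
- **First grip (10 N):** when I lifted them, the dividers pitched about 30°, points up. I set them back on the bench and opened the jaws.
- **Second grip:** I took them 12 mm further back on the flats at 14 N, and they stayed level. I carried them to the plate and then squeezed to 15.8 N.

**Last checks**
- **Points:** the gap measured about 36.1 mm in the wrist camera. Each point was within about 0.2 mm of its hole's centre across the line, and roughly 0.3 mm along it.
- **Hold:** the grip width stayed at 40.6 mm through a 2.5 s hold.
- **Height:** the underside was about 7 mm above the plate, level to within about 1 mm along the legs.
- **Other pieces:** nothing in the pictures showed the plate or the other pieces being disturbed. I didn't measure them again.

**Disagreements**
- **Grip width:** the gripper's reading runs about 0.5 mm below the camera's figure, so I set the gap by the camera.
- **Scene and side cameras:** they differed by about 5 mm on the hole positions, so I used the wrist camera for the final placing.
- **Along the tool:** my readings in that direction scattered by up to 0.6 mm.

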